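# Reassemble the mixer drive after washing up

## Task

The counter mixer's drive parts have been washed. Put every loose gear on a spindle of its own on the drive unit, turning it to and fro while you lower it, until its teeth drop fully into mesh with the fixed gear in the middle; when all gears are down, press the spring pedal right down to its stop and let it come up. Hang every drip guard astride the drying bar with its rib up, at any time, and leave the other things on the worktop where they are.

Things in the scene. Friction and masses are not known exactly. Their poses are not given: they have to be found in the camera images.
- gear1_grip (a point): Loose white spur gear (2 or 3 alike), flat on the worktop: 8 teeth 7 mm wide, 7 deep, 64 mm over tips, 14 thick; blind bore 18 wide, 36 deep, from below; 29 mm collar; grey wing grip on top, 40 long (x), 14 thick (y), 30 tall. Height 66, 0.12 kg. Point: centre of the wing, 51 mm above the underside; z up its axis. A tooth points along x, others every 45 deg.
- gear2_grip (a point): Loose white spur gear (2 or 3 alike), flat on the worktop: 8 teeth 7 mm wide, 7 deep, 64 mm over tips, 14 thick; blind bore 18 wide, 36 deep, from below; 29 mm collar; grey wing grip on top, 40 long (x), 14 thick (y), 30 tall. Height 66, 0.12 kg. Point: centre of the wing, 51 mm above the underside; z up its axis. A tooth points along x, others every 45 deg.
- gear3_grip (a point): Loose white spur gear (2 or 3 alike), flat on the worktop: 8 teeth 7 mm wide, 7 deep, 64 mm over tips, 14 thick; blind bore 18 wide, 36 deep, from below; 29 mm collar; grey wing grip on top, 40 long (x), 14 thick (y), 30 tall. Height 66, 0.12 kg. Point: centre of the wing, 51 mm above the underside; z up its axis. A tooth points along x, others every 45 deg.
- guard1_grip (a point): Loose drip guard (2 or 3 alike), upside-down U of aluminium sheet standing on its legs: legs 50 wide (y), 72 tall, 28 mm apart inside, 36 outside (x), 5 mm crown; on it a black rib to grip, 40 long (y), 14 thick (x), 28 tall. Height 105 mm, 0.14 kg. Point: centre of the rib, 91 mm above the legs' lower edges, 19 mm above the crown's underside; z up.
- guard2_grip (a point): Loose drip guard (2 or 3 alike), upside-down U of aluminium sheet standing on its legs: legs 50 wide (y), 72 tall, 28 mm apart inside, 36 outside (x), 5 mm crown; on it a black rib to grip, 40 long (y), 14 thick (x), 28 tall. Height 105 mm, 0.14 kg. Point: centre of the rib, 91 mm above the legs' lower edges, 19 mm above the crown's underside; z up.
- guard3_grip (a point): Loose drip guard (2 or 3 alike), upside-down U of aluminium sheet standing on its legs: legs 50 wide (y), 72 tall, 28 mm apart inside, 36 outside (x), 5 mm crown; on it a black rib to grip, 40 long (y), 14 thick (x), 28 tall. Height 105 mm, 0.14 kg. Point: centre of the rib, 91 mm above the legs' lower edges, 19 mm above the crown's underside; z up.
- spindle1 (a point): One of three equal steel spindles on the drive unit (round white housing 190 mm wide, 25 high, fixed). Point: on its axis at its shoulder, 27 mm above the worktop, where a seated gear's underside rests; z up. 16 mm thick, straight up to 18 mm above this point, then a cone to a blunt tip 30 mm above it. Any gear fits any spindle; with two gears one stays empty.
- spindle2 (a point): One of three equal steel spindles on the drive unit (round white housing 190 mm wide, 25 high, fixed). Point: on its axis at its shoulder, 27 mm above the worktop, where a seated gear's underside rests; z up. 16 mm thick, straight up to 18 mm above this point, then a cone to a blunt tip 30 mm above it. Any gear fits any spindle; with two gears one stays empty.
- spindle3 (a point): One of three equal steel spindles on the drive unit (round white housing 190 mm wide, 25 high, fixed). Point: on its axis at its shoulder, 27 mm above the worktop, where a seated gear's underside rests; z up. 16 mm thick, straight up to 18 mm above this point, then a cone to a blunt tip 30 mm above it. Any gear fits any spindle; with two gears one stays empty.
- hub (a point): Centre of the top of the fixed steel gear in the middle of the drive unit, 57 mm from each spindle: 8 teeth sized as on the loose gears, top 14 mm above the spindle shoulders. It never turns; its teeth stand at any angle, not reported here. A gear on a spindle drops the last 14 mm only when its teeth point into this gear's gaps (about 3 mm play either side, repeats every 45 deg of turn).
- bar_top (a point): Drying bar fixed to the worktop: a level round steel bar 14 mm thick on two posts as thick as the bar, 115 mm to either side of the middle. Point: middle of the bar's top line, 107 mm above the worktop; y runs along the bar. A wall cabinet hangs over the sink, 0.52 m above the worktop and more than 0.55 m ahead of the robot: keep the wrist low or drawn in there.
- pedal_pad (a point): Middle of the rubber tread, on its top, of the pedal: a steel plate 56 mm wide, 72 long, hinged on the drive unit's side; about 49 mm above the worktop at rest. y points toward the hinge line, which lies level, 58 mm away and 35 mm above the worktop.
- pedal (a joint): Angle of the spring pedal (rad): 0 at rest, 0.35 down at its stop, where the pad has sunk by about 20 mm. Pushed on the pad it takes about 4 N at first and 11 N at the stop; it springs back when let go.
- tin: A bystander: a food tin 57 mm wide and 72 mm tall, standing among the parts; origin at the centre of its underside. Leave it.
- timer: A bystander: a round red and white egg timer 62 mm wide and 46 mm tall, standing among the parts; origin at the centre of its underside. Leave it.
Not all that is in view belongs to the job. Leave any blue look-alike of the part that bears gear3_grip alone. What is shaped like the part that bears guard1_grip but orange is not meant.

How it is judged (in metres and radians):
On the way, in this order (a step that is already met when the one before it is completed fails the run):
1. every gear is fully down on a spindle, in mesh with the fixed gear (((horizontal distance between gear1_grip and spindle1 below 0.004 m and z of gear1_grip in the frame of spindle1 below 0.054 m) or (horizontal distance between gear1_grip and spindle2 below 0.004 m and z of gear1_grip in the frame of spindle2 below 0.054 m) or (horizontal distance between gear1_grip and spindle3 below 0.004 m and z of gear1_grip in the frame of spindle3 below 0.054 m)) and angle between each of gear1_grip, gear2_grip, gear3_grip's own z axis and vertical below 0.06 rad and ((horizontal distance between gear2_grip and spindle1 below 0.004 m and z of gear2_grip in the frame of spindle1 below 0.054 m) or (horizontal distance between gear2_grip and spindle2 below 0.004 m and z of gear2_grip in the frame of spindle2 below 0.054 m) or (horizontal distance between gear2_grip and spindle3 below 0.004 m and z of gear2_grip in the frame of spindle3 below 0.054 m)) and ((horizontal distance between gear3_grip and spindle1 below 0.004 m and z of gear3_grip in the frame of spindle1 below 0.054 m) or (horizontal distance between gear3_grip and spindle2 below 0.004 m and z of gear3_grip in the frame of spindle2 below 0.054 m) or (horizontal distance between gear3_grip and spindle3 below 0.004 m and z of gear3_grip in the frame of spindle3 below 0.054 m))), for 0.2 s.
2. with the gears in mesh, the pedal is pressed down to its stop (all of step 1 and value of joint pedal above 0.315 rad), for 0.1 s.
At the end, for the whole second after the job is handed in: Every gear sits on a spindle of its own, within 4 mm of its axis, no more than 3 mm above the shoulder and upright within 3 degrees; every guard hangs at rest astride the bar between the posts, rib up, tilted less than 20 degrees, its crown on the bar; the pedal is up again (all of step 1 and x of guard1_grip in the frame of bar_top between -0.018 and 0.018 m and y of guard1_grip in the frame of bar_top between -0.09 and 0.09 m and z of guard1_grip in the frame of bar_top between 0.013 and 0.026 m and angle between each of guard1_grip, guard2_grip, guard3_grip's own z axis and vertical below 0.35 rad and linear speed of each of guard1, guard2, guard3 below 0.03 m/s and x of guard2_grip in the frame of bar_top between -0.018 and 0.018 m and y of guard2_grip in the frame of bar_top between -0.09 and 0.09 m and z of guard2_grip in the frame of bar_top between 0.013 and 0.026 m and x of guard3_grip in the frame of bar_top between -0.018 and 0.018 m and y of guard3_grip in the frame of bar_top between -0.09 and 0.09 m and z of guard3_grip in the frame of bar_top between 0.013 and 0.026 m and value of joint pedal below 0.04 rad); the robot touches nothing.
It fails at once if the food tin among the parts is moved more than 5 cm (distance of tin from where it was at the start of the episode above 0.05 m).
It fails at once if the egg timer among the parts is moved more than 5 cm (distance of timer from where it was at the start of the episode above 0.05 m).
Of gear1, gear2, gear3 only 2 to 3 are there at a start; the rules pass over those that are not, and their reading is None.
Of guard1, guard2, guard3 only 2 to 3 are there at a start; the rules pass over those that are not, and their reading is None.
At some moment in a run one of gear1, gear2, gear3 may be knocked a few centimetres aside while the robot is not near it.
It also fails if it takes over 210 s, if anything falls off the work surface, if the arm or the gripper's body presses on something with over 40 N, if the wrist force passes 120 N, or if a joint passes its speed limit or range.

## Robot

A 6-joint arm with a two-finger parallel gripper is mounted at the origin on a cart in front of the work surface, level with it; the furniture and walls round the work are solid. World frame = base frame: x ahead of the robot, y to its left, z up, the work surface at z = 0. Lengths are in m, angles in degrees, forces in N, time in s.
With the tool pointing down it reaches from about 0.325 to 0.85 m from the base axis. Payload 15.5 kg.
Tool frame: the origin (TCP) lies at the very end of the fingers, on their centre line; the grasp point (between the pads) lies arm.grip_depth behind it (arm.grip_depth is the distance from the TCP to the grasp point, in m); z points along the fingers, y is the line along which they close (so a half turn about z gives the same grasp; the last joint's range is limited). The gripper opens to 91 mm and grips with 3 to 60 N. Pads are 32 mm wide; open, the fingers measure 118 mm over their backs; the gripper's body (76 mm by 178 mm) begins 60 mm behind the grasp point.
Start: joints at [65.69, 28.281, 77.091, -0, 74.628, -5.472], TCP at [0.202, 0.592, 0.214] pointing down, gripper open.
Joint ranges: [-166.48, 166.48], [-47.26, 123.95], [12.59, 153.08], [-70.14, 250.14], [6.76, 159.57], [-176.63, 176.63]. Speed limits (degrees/s): [108.29, 108.29, 147.25, 172.46, 172.46, 172.46].

## Interface

Orientations are given as a 3x3 rotation matrix whose columns are the frame's x, y, z axes.
In Python, from rig import arm gives the robot as it stands. Calls block until the motion is done:
- arm.move_to(position, orientation): joint-space move of the TCP to a pose.
- arm.move_l(position, orientation=None, feed=0.15): straight line of the TCP; orientation=None keeps the orientation; feed is the mean speed in m/s.
- arm.move_joints(angles): joint-space move.
- arm.grip(opening): finger opening in m; the grip force is fixed at half the most; returns when the fingers have stopped.
- arm.sleep(seconds).
- arm.solve_ik(position, orientation): joint angles nearest the present ones, or None.
- arm.snapshot(name): name is "side" or "top" or "wrist"; returns the picture (384x512x3 uint8, red, green, blue); there is no depth.
- arm.get_calibration(name): a dict with "intrinsics" (3x3 intrinsics, pixels), "cam_to_world" (4x4, takes a point from camera to world coordinates). Camera axes: x right, y down, z forward; pixel columns grow to the right and rows downward; lengths in m; the calibration is good to about 2 mm. A picture is of the moment at which its call begins: read the wrist's pose just before it. get_calibration takes no time and is no camera call; for the wrist camera it gives the pose at the moment of the call.
A pose or a line that the arm cannot do raises arm.Unreachable and nothing moves.
- arm.sign_off(): hands the job in; it is judged then, once.
Readings, each from a call of its own:
- arm.current_t(): time.
- arm.current_joint_positions(): joint angles.
- arm.current_dq(): joint speeds.
- arm.current_tau(): joint torques, N m.
- arm.current_ee_pos(): TCP position.
- arm.current_tool_rot(): TCP orientation.
- arm.current_force(): force on the tool from outside, world axes, zero at the start.
- arm.current_torque(): the same for the moment, N m.
- arm.current_width(): finger opening in m.
- arm.current_grasp_force(): force on a finger pad.
Only numpy, scipy, OpenCV 4.12 (cv2) and the standard library are available. Lean on these libraries where they do the work, as an engineer would, in place of code of your own. Each camera call takes 0.05 s, during which the arm holds its last target. There are 200 camera calls.

## Working session

There is one attempt and no reset: what is moved stays moved. The work goes in short steps, each a Python script; the robot and the scene stay as the last script left them, time stands still between calls to the robot, and variables do not carry over. Pictures are saved under pics/ and viewed, at most 14 in all, crops included, and the job is handed in when it is done.

```bash
ls; mkdir -p pics; python3 - <<'E'
from rig import arm
import cv2,numpy as np
for n in("top","side","wrist"):
    im=arm.snapshot(n); c=arm.get_calibration(n)
    cv2.imwrite(f"pics/{n}0.png",im[:,:,::-1]); print(n,np.round(c["intrinsics"],1).tolist(),np.round(c["cam_to_world"],3).tolist())
a=cv2.imread("pics/top0.png");cv2.imwrite("pics/top0b.png",cv2.resize(a,(800,600),interpolation=cv2.INTER_CUBIC))
a=cv2.imread("pics/side0.png");cv2.imwrite("pics/side0b.png",cv2.resize(a,(800,600),interpolation=cv2.INTER_CUBIC))
print(arm.grip_depth,arm.current_t())
E
```

```text
pics
top [[406.4, 0.0, 261.6], [0.0, 406.4, 190.6], [0.0, 0.0, 1.0]] [[-0.01, -0.997, 0.076, 0.308], [-1.0, 0.011, 0.014, -0.084], [-0.015, -0.076, -0.997, 1.42], [0.0, 0.0, 0.0, 1.0]]
side [[392.4, 0.0, 254.7], [0.0, 392.4, 189.3], [0.0, 0.0, 1.0]] [[0.966, -0.137, 0.22, 0.193], [-0.259, -0.533, 0.806, -0.926], [0.007, -0.835, -0.55, 0.674], [0.0, 0.0, 0.0, 1.0]]
wrist [[266.5, 0.0, 255.8], [0.0, 266.5, 194.0], [0.0, 0.0, 1.0]] [[0.323, 0.919, 0.224, 0.138], [0.946, -0.313, -0.078, 0.614], [-0.002, 0.238, -0.971, 0.385], [0.0, 0.0, 0.0, 1.0]]
0.0188 0.15
```

View pics/top0b.png

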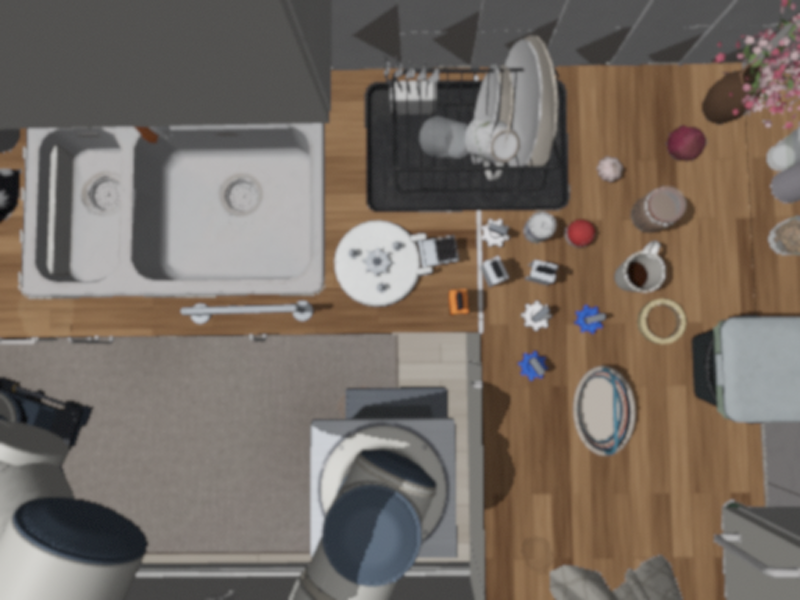

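View pics/side0b.png

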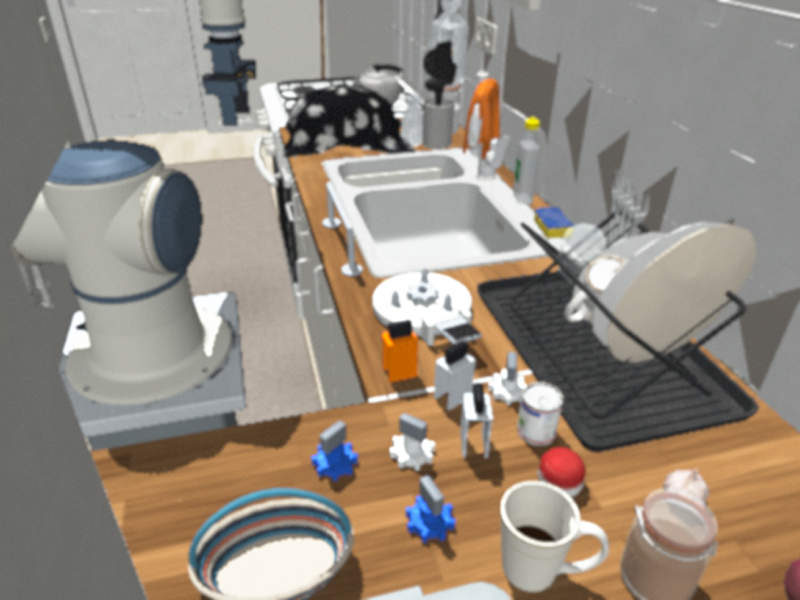

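Top picture (800x600 scale): white gears at (495,232) and (537,315). Aluminium guards with black ribs at (495,270) and (545,272). Blue gears at (590,320) and (533,365) and the orange guard at (459,300) are decoys. The drive unit is at (378,263), its pedal at (440,250), the bar from (200,312) to (303,310), the tin at (541,227) and the timer at (581,232).

```bash
cat > h.py <<'E'
from rig import arm
import cv2,numpy as np
def ray(c,u,v):
    K,T=np.array(c["intrinsics"]),np.array(c["cam_to_world"])
    return T[:3,3],T[:3,:3]@np.linalg.solve(K,[u,v,1])
def onz(c,u,v,z):
    o,d=ray(c,u,v); return o+d*(z-o[2])/d[2]
def tri(obs):   # [(cal,u,v),...] least-squares point, residual m
    A=np.zeros((3,3));b=np.zeros(3);L=[]
    for c,u,v in obs:
        o,d=ray(c,u,v);d=d/np.linalg.norm(d);P=np.eye(3)-np.outer(d,d);A+=P;b+=P@o;L.append((o,P))
    p=np.linalg.solve(A,b); return p,max(np.linalg.norm(P@(p-o)) for o,P in L)
def R(yaw):     # tool down; tool y (closing line) at yaw deg in the world
    a=np.radians(yaw);y=np.array([np.cos(a),np.sin(a),0]);z=np.array([0,0,-1.]);return np.stack([np.cross(y,z),y,z],1)
def snap(name,tag,scale=1.5625):
    c=arm.get_calibration(name);im=arm.snapshot(name)[:,:,::-1]
    np.savez(f"pics/{tag}.npz",**c);cv2.imwrite(f"pics/{tag}_raw.png",im)
    cv2.imwrite(f"pics/{tag}.png",cv2.resize(im,None,fx=scale,fy=scale,interpolation=cv2.INTER_CUBIC)[:600,:800]);return c
E
python3 - <<'E'
from h import *
c=arm.get_calibration("top")
s=.64
for n,u,v,z in [("gA",497,232,.06),("gB",537,315,.06),("guA",495,270,.1),("guB",545,272,.1),("hub",378,263,.04),("pedal",440,250,.049),("post1",200,312,.1),("post2",303,310,.1),("tin",541,227,.07),("timer",581,232,.04),("orange",459,300,.1)]:
    p=onz(c,u*s,v*s,z);print(n,p.round(3),np.hypot(*p[:2]).round(3))
print(arm.current_tool_rot().round(2).tolist())
for y in(0,90,-90,180):
  for p in([.5,-.28,.3],[.42,-.12,.32]):
    print(y,p,arm.solve_ik(p,R(y)))
E
```

```text
gA [ 0.553 -0.256  0.06 ] 0.609
gB [ 0.372 -0.338  0.06 ] 0.503
guA [ 0.465 -0.245  0.1  ] 0.526
guB [ 0.46  -0.349  0.1  ] 0.578
hub [0.491 0.003 0.04 ] 0.491
pedal [ 0.517 -0.133  0.049] 0.533
post1 [0.384 0.372 0.1  ] 0.535
post2 [0.386 0.156 0.1  ] 0.416
tin [ 0.561 -0.349  0.07 ] 0.661
timer [ 0.554 -0.442  0.04 ] 0.709
orange [ 0.403 -0.169  0.1  ] 0.438
[[-0.95, 0.32, -0.0], [0.32, 0.95, -0.0], [0.0, -0.0, -1.0]]
0 [0.5, -0.28, 0.3] [-3.52185382e+01  1.99177951e+01  7.72650790e+01 -2.54444375e-14
  8.28171258e+01 -3.52185382e+01]
0 [0.42, -0.12, 0.32] [-2.37875714e+01  6.87431775e+00  9.21043973e+01 -2.54444375e-14
  8.10212849e+01 -2.37875714e+01]
90 [0.5, -0.28, 0.3] [-3.52185382e+01  1.99177951e+01  7.72650790e+01 -2.54444375e-14
  8.28171258e+01 -1.25218538e+02]
90 [0.42, -0.12, 0.32] [-2.37875714e+01  6.87431775e+00  9.21043973e+01 -2.54444375e-14
  8.10212849e+01 -1.13787571e+02]
-90 [0.5, -0.28, 0.3] [-3.52185382e+01  1.99177951e+01  7.72650790e+01 -2.54444375e-14
  8.28171258e+01  5.47814618e+01]
-90 [0.42, -0.12, 0.32] [-2.37875714e+01  6.87431775e+00  9.21043973e+01 -2.54444375e-14
  8.10212849e+01  6.62124286e+01]
180 [0.5, -0.28, 0.3] [-3.52185382e+01  1.99177951e+01  7.72650790e+01 -2.54444375e-14
  8.28171258e+01  1.44781462e+02]
180 [0.42, -0.12, 0.32] [-2.37875714e+01  6.87431775e+00  9.21043973e+01 -2.54444375e-14
  8.10212849e+01  1.56212429e+02]
```

```bash
python3 - <<'E'
from h import *
print(arm.current_tool_rot().round(2).tolist())
for t,p in [("b1",[.38,.30,.22]),("b2",[.38,.22,.22]),("d1",[.46,.04,.2]),("d2",[.46,-.05,.2]),("p1",[.45,-.24,.24]),("p2",[.45,-.33,.24])]:
    arm.move_to(p,R(90)); snap("wrist",t)
print(arm.current_t())
m=[cv2.imread(f"pics/{t}_raw.png") for t in("d1","d2","b1","b2")]
cv2.imwrite("pics/mont.png",cv2.resize(np.vstack([np.hstack(m[:2]),np.hstack(m[2:])]),(800,600)))
E
```

```text
[[-0.95, 0.32, -0.0], [0.32, 0.95, -0.0], [0.0, -0.0, -1.0]]
4.6667
```

View pics/p1.png

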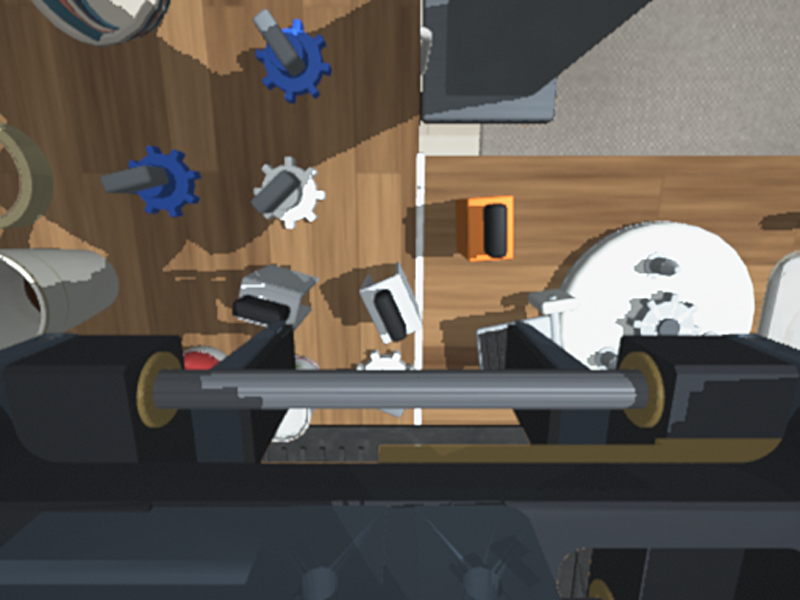

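View pics/mont.png

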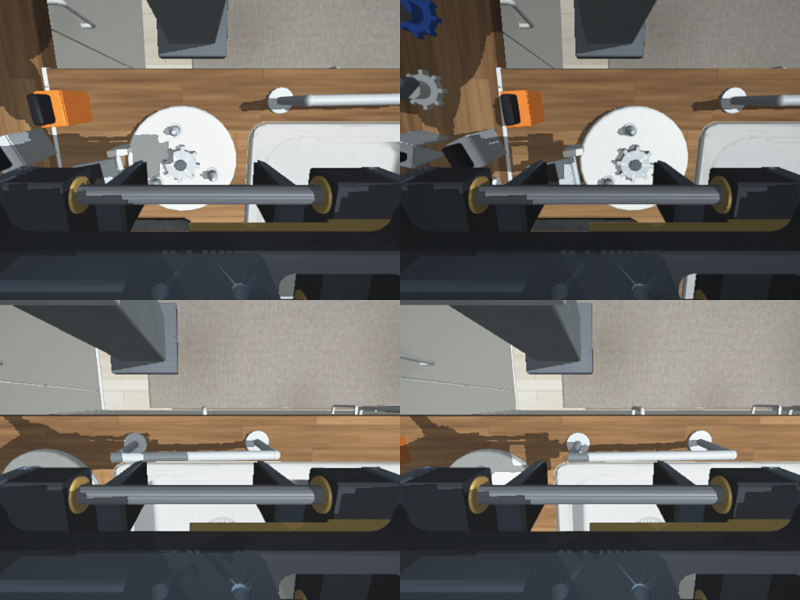

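p1 shows white gear B at (288,190), the guards at (262,300) and (392,303), the orange decoy at (487,230), the blue gears at (170,180) and (293,58), and the drive unit at (668,325). White gear A at (385,370) is half hidden by the gripper. I'll turn the wrist half round so the far things are in view.

```bash
python3 - <<'E'
from h import *
for t,p in [("q1",[.42,-.26,.22]),("q2",[.42,-.34,.22]),("e2",[.415,-.07,.2]),("e1",[.415,0.02,.2])]:
    arm.move_to(p,R(-90)); snap("wrist",t)
print(arm.current_t())
m=[cv2.imread(f"pics/{t}_raw.png")[:225] for t in("q1","q2","e1","e2")]
S=lambda a:cv2.resize(a,None,fx=1.5625,fy=1.5625,interpolation=cv2.INTER_CUBIC)
cv2.imwrite("pics/m2.png",np.vstack([S(m[0])[:300],S(m[1])[:300]]))
cv2.imwrite("pics/m3.png",np.vstack([S(m[2])[:300],S(m[3])[:300]]))
E
```

```text
9.6
```

View pics/m2.png

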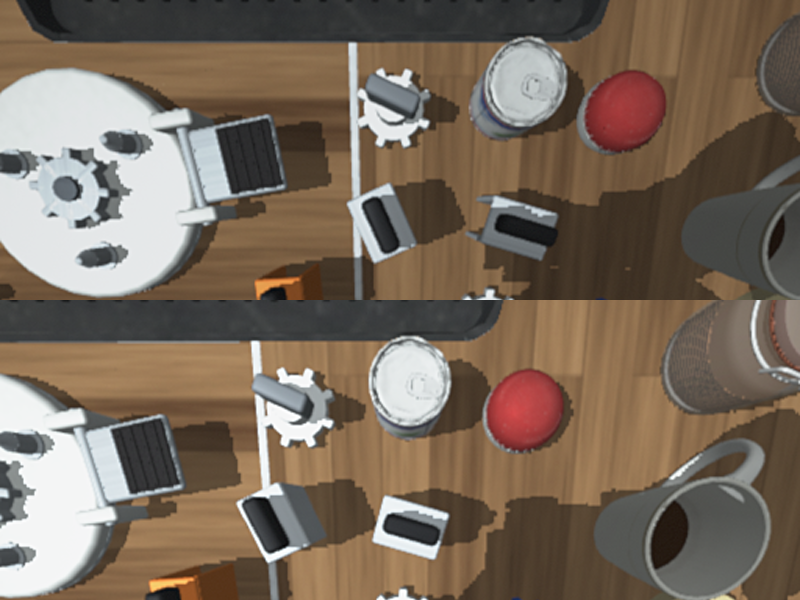

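View pics/m3.png

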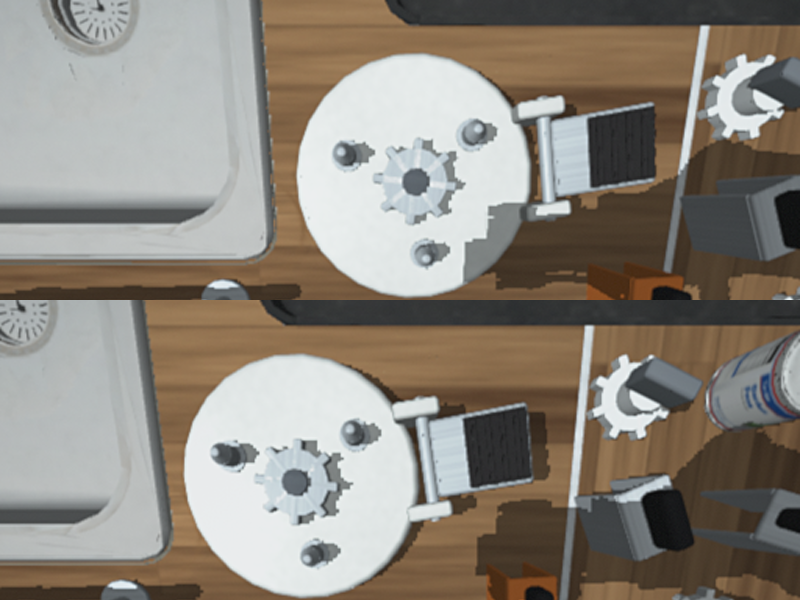

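m2 shows:
- q1: gear A wing (392,92), guard A rib (380,225), guard B rib (525,230).
- q2 (rows minus 300): gear A (283,96), guard A (265,224), guard B (412,229).

m3 shows spindles near (345,152), (475,132) and (427,252), and the hub at (416,182). I'll enlarge these.

```bash
python3 - <<'E'
from h import *
L=lambda t:cv2.imread(f"pics/{t}_raw.png")
def tile(t,u,v,w,h,f):   # u,v raw centre
    x,y=int(u-w//2),int(v-h//2); a=L(t); a=cv2.copyMakeBorder(a,0,200,100,100,cv2.BORDER_CONSTANT)[y:y+h,x+100:x+w+100]
    print(t,x,y,f); return cv2.resize(a,None,fx=f,fy=f,interpolation=cv2.INTER_CUBIC)
s=1/1.5625
# predict gB in p2 from p1
c1,c2=[dict(np.load(f"pics/{t}.npz")) for t in("p1","p2")]
P=onz(c1,276*s,192*s,.066);T=np.linalg.inv(c2["cam_to_world"]);q=c2["intrinsics"]@(T[:3,:3]@P+T[:3,3]);q=q[:2]/q[2];print(P,q)
A=np.hstack([tile("q1",392*s,105*s,50,50,4),tile("q2",290*s,105*s,50,50,4),tile("p1",285*s,190*s,50,50,4),tile("p2",q[0],q[1],50,50,4)])
B=np.hstack([tile("q1",382*s,222*s,50,50,4),tile("q2",278*s,222*s,50,50,4),tile("q1",518*s,228*s,62,50,4)[:,:200],tile("q2",412*s,227*s,50,50,4)])
cv2.imwrite("pics/m4.png",np.vstack([A,B]))
C=np.hstack([tile("e1",412*s,190*s,100,100,4),tile("e2",290*s,190*s,100,100,4)])
D=np.hstack([tile("b1",125,196,130,50,3)[:,:400],tile("b2",255,196,130,50,3)[:,:400]])
D=np.hstack([cv2.copyMakeBorder(L("b1")[150:215,130:390],0,0,0,0,0),L("b2")[150:215,130:390]])
D=cv2.resize(D,(800,200));print("D: 260px->400",400/260,200/65)
cv2.imwrite("pics/m5.png",np.vstack([C,D]))
E
```

```text
[ 0.37575328 -0.3374042   0.066     ] [249.00684475 122.94845527]
q1 225 42 4
q2 160 42 4
p1 157 96 4
p2 224 97 4
q1 219 117 4
q2 152 117 4
q1 300 120 4
q2 238 120 4
e1 213 71 4
e2 135 71 4
b1 60 171 3
b2 190 171 3
D: 260px->400 1.5384615384615385 3.076923076923077
```

View pics/m4.png

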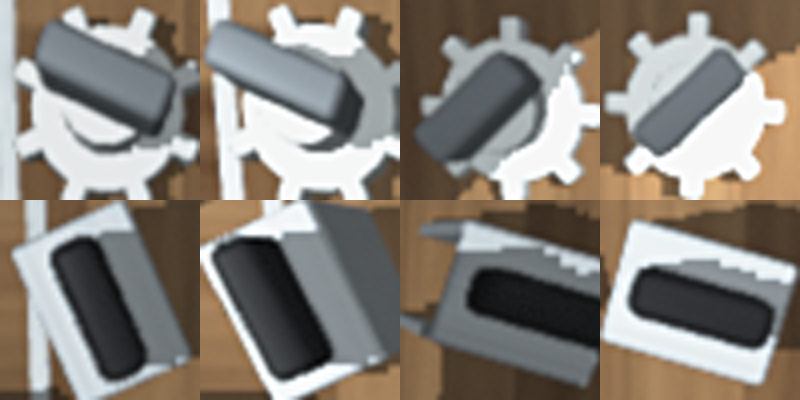

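View pics/m5.png

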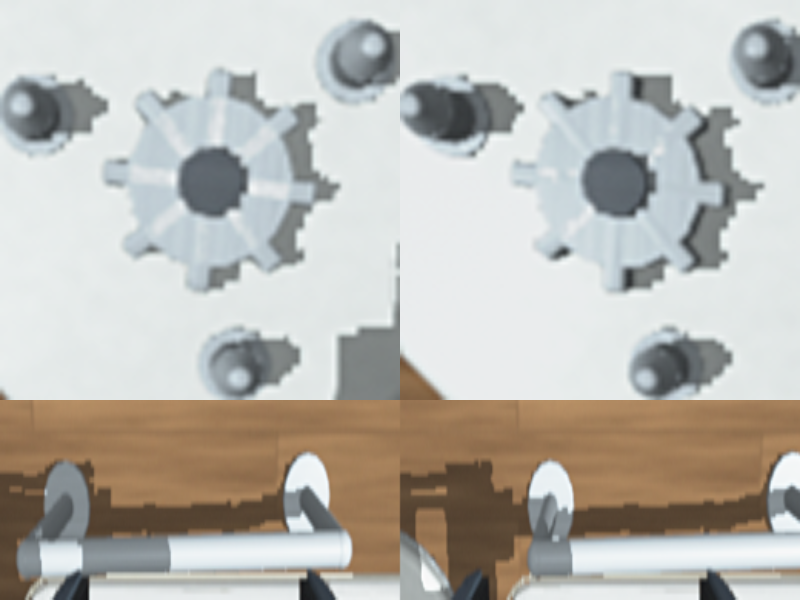

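m4 and m5 show two white 8-tooth gears with grey wings and two aluminium guards with black ribs, so these four are the parts meant. I'll triangulate them now.

```bash
cat > meas.py <<'E'
from h import *
from scipy.optimize import least_squares
C={t:dict(np.load(f"pics/{t}.npz")) for t in("b1","b2","e1","e2","p1","p2","q1","q2")}
def proj(c,P):
    T=np.linalg.inv(c["cam_to_world"]);q=c["intrinsics"]@(T[:3,:3]@P+T[:3,3]);return q[:2]/q[2]
OFF=dict(gA1=("q1",225,42),gA2=("q2",160,42),gB1=("p1",157,96),gB2=("p2",224,97),uA1=("q1",219,117),uA2=("q2",152,117),uB2=("q2",238,120),e1=("e1",213,71),e2=("e2",135,71))
def o(k,x,y):
    t,a,b=OFF[k];return C[t],a+x/4-.4,b+y/4-.4   # centre-of-pixel shift of the 4x enlargement
def rep(n,obs):
    p,r=tri(obs);print(n,p.round(4),"res mm",round(r*1e3,1));return p
if __name__=="__main__":
    rep("gA body(.014)",[o("gA1",111,106),o("gA2",109,103)]);rep("gA wing top(.066)",[o("gA1",106,74),o("gA2",77,68)])
    rep("gB body",[o("gB1",112,109),o("gB2",95,106)]);rep("gB wing",[o("gB1",76,105),o("gB2",90,102)])
    rep("uA crown(.077)",[o("uA1",104,104),o("uA2",93,107)])
    rep("uB rib(.105)",[(C["q1"],336,147.2),o("uB2",100,107)]);print("uB crown@.077",onz(*o("uB2",99,103),.077).round(4),"uA",onz(*o("uA1",104,104),.077).round(4))
    tips=[[(30,105),(12,103)],[(373,45),(356,47)],[(238,377),(247,380)]]
    for i,(a,b) in enumerate(tips): rep(f"tip{i}(.057)",[o("e1",*a),o("e2",*b)])
    rep("hub(.041+)",[o("e1",212,181),o("e2",214,181)])
    def f(v,z=.057):
        r=[]
        for i,(a,b) in enumerate(tips):
            an=v[2]-i*2*np.pi/3;P=np.array([v[0]+.057*np.cos(an),v[1]+.057*np.sin(an),v[3]])
            for k,q in(("e1",a),("e2",b)):
                c,u,w=o(k,*q);r+=list(proj(c,P)-[u,w])
        return r
    s=least_squares(f,[.49,0,np.radians(45),.057]);print("fit",s.x.round(4),np.degrees(s.x[2]),np.abs(s.fun).max())
    for i in range(3):
        an=s.x[2]-i*2*np.pi/3;print("spindle",i,s.x[:2]+.057*np.array([np.cos(an),np.sin(an)]))
    for pr in[((218,72),(198,288)),((108,172),(312,188)),((293,115),(130,248)),((145,97),(272,268))]:
        A,B=[onz(*o("e1",*q),.041) for q in pr];print("hub tooth",np.degrees(np.arctan2(*(B-A)[[1,0]]))%45,np.linalg.norm(B-A))
    def ang(n,k,a,b,z,m):
        A,B=[onz(*o(k,*q),z) for q in(a,b)];print(n,np.degrees(np.arctan2(*(B-A)[[1,0]]))%m,np.linalg.norm(B-A))
    ang("gA wing","gA1",(50,22),(178,72),.066,180);ang("gA wing","gA2",(18,22),(145,70),.066,180)
    for p in[((75,15),(145,195)),((155,15),(70,195)),((25,145),(200,77))]: ang("gA teeth","gA1",*p,.014,45)
    ang("gB wing","gB1",(20,115),(100,55),.066,180);ang("gB wing","gB2",(45,145),(135,60),.066,180)
    for p in[((112,20),(112,195)),((25,105),(198,115)),((52,48),(172,172))]: ang("gB teeth","gB1",*p,.014,45)
    ang("uA rib","uA1",(75,44),(125,174),.105,180);ang("uA crown","uA1",(12,55),(82,200),.077,180);ang("uA crown short","uA1",(12,55),(132,3),.077,180)
    ang("uB rib","uB2",(35,90),(168,127),.105,180);ang("uB crown","uB2",(32,22),(197,65),.077,180)
    d=lambda x,y,t:(C[t],130+x/1.5385,150+y/3.077)
    print("posts z0",onz(*d(65,100,"b1"),0),onz(*d(307,95,"b1"),0),onz(*d(150,102,"b2"),0))
    rep("bar end",[d(20,157,"b1"),d(130,155,"b2")]);print("ends@.1",onz(*d(20,157,"b1"),.1),onz(*d(350,150,"b1"),.1),onz(*d(130,155,"b2"),.1))
    k=1/1.5625
    rep("pedal pad",[(C["e1"],622*k,150*k),(C["e2"],498*k,147*k)])
E
python3 meas.py
```

```text
gA body(.014) [ 0.5594 -0.255   0.033 ] res mm 0.3
gA wing top(.066) [ 0.5618 -0.254   0.064 ] res mm 0.6
gB body [ 0.3747 -0.3411  0.0131] res mm 0.1
gB wing [ 0.3744 -0.3414  0.0565] res mm 0.1
uA crown(.077) [ 0.4699 -0.2463  0.0766] res mm 0.5
uB rib(.105) [ 0.4666 -0.3478  0.0939] res mm 0.3
uB crown@.077 [ 0.4669 -0.348   0.077 ] uA [ 0.4704 -0.2463  0.077 ]
tip0(.057) [0.5159 0.0599 0.0617] res mm 0.4
tip1(.057) [ 0.5316 -0.0345  0.057 ] res mm 0.1
tip2(.057) [0.4392 0.0011 0.0539] res mm 0.3
hub(.041+) [0.4963 0.0091 0.0472] res mm 0.1
fit [0.496  0.0093 1.2    0.0552] 68.75425498966686 1.584803148415034
spindle 0 [0.51663491 0.06245031]
spindle 1 [ 0.53166082 -0.03512644]
spindle 2 [0.43964392 0.00064911]
hub tooth 39.991041355091454 0.06207609298666204
hub tooth 40.750830688455295 0.0609902809452358
hub tooth 38.332934332728996 0.06148048777227025
hub tooth 38.04122688303647 0.062163127772355026
gA wing 70.42952176263441 0.03781480415083142
gA wing 70.49658210895129 0.03657084654892655
gA teeth 22.732300085560865 0.058849014072540014
gA teeth 17.805010356378716 0.0610684929
[... 154 characters left out ...]
B teeth 41.414841259335766 0.061045387023457034
gB teeth 41.830971406595566 0.06223543646667079
gB teeth 43.205184122664974 0.05923801246715492
uA rib 20.834385107907366 0.03623544464294477
uA crown 25.00657043747526 0.046124129276747604
uA crown short 112.62969308367235 0.037375976609553906
uB rib 74.59485973998136 0.03661468660135015
uB crown 75.72736251477208 0.04893549544528857
posts z0 [0.39089769 0.17615329 0.        ] [0.38838344 0.41151472 0.        ] [0.39197472 0.17814204 0.        ]
bar end [0.3917 0.174  0.1013] res mm 0.3
ends@.1 [0.39238912 0.17337106 0.1       ] [0.38967122 0.41640549 0.1       ] [0.39169902 0.17378597 0.1       ]
pedal pad [ 0.519  -0.1417  0.0501] res mm 1.1
```

Heights agree with the text: the gear B body reads 13 mm, the guard A crown 77, the bar axis 101 and the pad 50. Gear A and spindle 0 are a few mm uncertain, so I'll take closer views of both.

```bash
python3 - <<'E'
from h import *
T=[]
for t,p in [("f1",[.43,.03,.1]),("f2",[.43,-.012,.1]),("g1",[.49,-.235,.125]),("g2",[.49,-.275,.125])]:
    arm.move_to(p,R(-90)); c=snap("wrist",t)
    P=np.array([.496,.009,.045]) if t[0]=="f" else np.array([.56,-.255,.04])
    I=np.linalg.inv(c["cam_to_world"]);q=c["intrinsics"]@(I[:3,:3]@P+I[:3,3]);q=q[:2]/q[2]
    w,h=(133,113) if t[0]=="f" else (100,65)
    f=3 if t[0]=="f" else 4
    x,y=max(0,int(q[0]-w/2)),max(0,int(q[1]-h/2));a=cv2.imread(f"pics/{t}_raw.png")[y:y+h,x:x+w];print(t,x,y,f,a.shape,q)
    a=cv2.resize(a,None,fx=f,fy=f,interpolation=cv2.INTER_CUBIC);a=cv2.copyMakeBorder(a,0,max(0,h*f-a.shape[0]),0,max(0,400-a.shape[1]),cv2.BORDER_CONSTANT)[:,:400];T.append(a)
cv2.imwrite("pics/m6.png",np.vstack([np.hstack(T[:2]),np.hstack(T[2:])])[:600])
E
```

```text
f1 214 72 3 (113, 133, 3) [280.91557323 128.63228992]
f2 162 73 3 (113, 133, 3) [229.4871144  130.41682639]
g1 229 91 4 (65, 100, 3) [279.91408813 123.77503481]
g2 185 91 4 (65, 100, 3) [235.48931431 124.41308853]
```

View pics/m6.png

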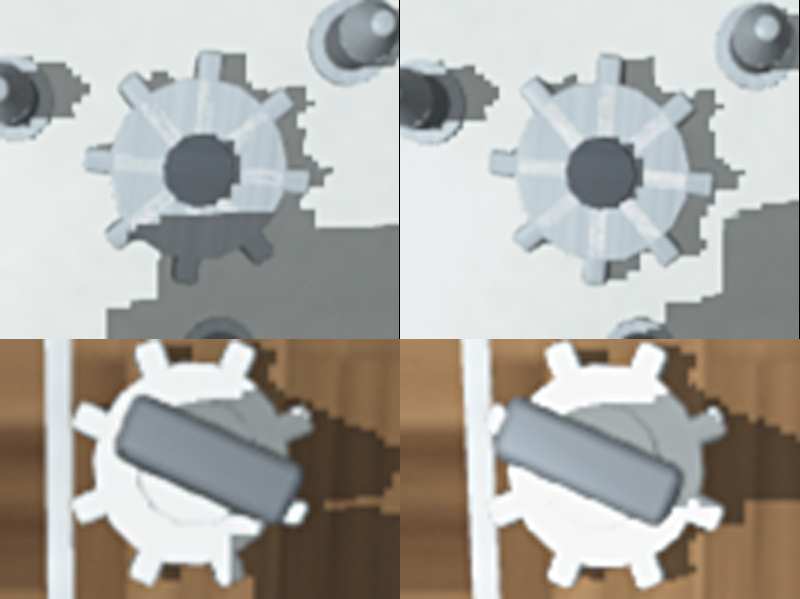

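The close views are clear. In the tiles the gear A body is centred at (192,125) in g1 and (204,126) in g2, the hub at (200,170) in f1 and (202,172) in f2, and the right spindle tip at (382,20) and (365,27).

```bash
cat > m7.py <<'E'
from meas import *
for t in("f1","f2","g1","g2"): C[t]=dict(np.load(f"pics/{t}.npz"))
OFF.update(f1=("f1",214,72),f2=("f2",162,73))
o3=lambda k,x,y:(C[k],OFF[k][1]+x/3-.33,OFF[k][2]+y/3-.33)
rep("gA body",[(C["g1"],276.7,121.85),(C["g2"],235.6,122.1)])
rep("gA wingtop",[(C["g1"],229+207/4-.4,91+120/4-.4),(C["g2"],185+187/4-.4,91+122/4-.4)])
for k,a,b in(("g1",(229+115/4,91+(448-339)/4),(229+278/4,91+(525-339)/4)),("g2",(185+97/4,91+(450-339)/4),(185+260/4,91+(525-339)/4))):
    A,B=onz(C[k],*a,.066),onz(C[k],*b,.066);print("wing",np.degrees(np.arctan2(*(B-A)[[1,0]]))%180)
H=rep("hub(.041)",[o3("f1",200,170),o3("f2",202,172)])
print("hub@.041",[onz(*o3(k,*q),.041).round(4) for k,q in(("f1",(200,170)),("f2",(202,172)))],[onz(*o(k,*q),.041).round(4) for k,q in(("e1",(212,181)),("e2",(214,181)))])
rep("tip1",[o3("f1",382,20),o3("f2",365,27)])
print("tips@.057",[[onz(*o(k,*q),.057)[:2].round(4) for k,q in zip(("e1","e2"),p)] for p in([(30,105),(12,103)],[(373,45),(356,47)],[(238,377),(247,380)])],[onz(*o3(k,*q),.057)[:2].round(4) for k,q in(("f1",(382,20)),("f2",(365,27)))])
for pr in[((607-400,62),(195,275)),((95,162),(305,183)),((135,90),(270,258)),((285,105),(122,242))]:
    A,B=[onz(*o3("f2",*q),.041) for q in pr];print("hub tooth",np.degrees(np.arctan2(*(B-A)[[1,0]]))%45,((A+B)/2).round(4))
E
python3 m7.py
```

```text
gA body [ 0.5624 -0.2536  0.0186] res mm 0.2
gA wingtop [ 0.5623 -0.2533  0.0634] res mm 0.1
wing 65.60732763171198
wing 65.7215185011403
hub(.041) [0.4963 0.0094 0.0445] res mm 0.0
hub@.041 [array([0.4962, 0.0091, 0.041 ]), array([0.4963, 0.0098, 0.041 ])] [array([0.4964, 0.0089, 0.041 ]), array([0.4967, 0.0106, 0.041 ])]
tip1 [ 0.5321 -0.0338  0.0582] res mm 0.3
tips@.057 [[array([0.516 , 0.0605]), array([0.5168, 0.0619])], [array([ 0.5317, -0.0345]), array([ 0.5315, -0.0345])], [array([0.44  , 0.0013]), array([4.393e-01, 4.000e-04])]] [array([ 0.5326, -0.0342]), array([ 0.5319, -0.0339])]
hub tooth 40.176986428993416 [0.4964 0.0101 0.041 ]
hub tooth 39.29203899615105 [0.4962 0.0103 0.041 ]
hub tooth 38.60213494238974 [0.4952 0.0092 0.041 ]
hub tooth 38.6067384855742 [0.4956 0.0098 0.041 ]
```

Targets: hub (.4962,.0096), spindles 1 and 2 at (.5322,-.0346) and (.4399,.0006), bar (.391,.2945). I'll hang the guards first.

```bash
cat > guards.py <<'E'
from h import *
def guard(p,rib,by):
    y=rib-90
    arm.grip(.05); arm.move_to([*p,.2],R(y)); arm.move_l([*p,.083],feed=.12); arm.grip(0)
    print("w",round(arm.current_width(),4),"F",arm.current_grasp_force())
    if arm.current_width()<.01: raise SystemExit("missed")
    arm.move_l([*p,.25],feed=.25)
    q=[.3922-(by-.1736)*.0095,by]
    arm.move_to([*q,.25],R(.5)); arm.move_l([*q,.13],feed=.12); arm.move_l([*q,.1195],feed=.03)
    print("force",arm.current_force().round(1)); arm.grip(.045); arm.move_l([*q,.25],feed=.25); print(arm.current_t())
import sys
guard([.4702,-.2463],22.7,.337)
guard([.4667,-.348],75,.253)
arm.move_to([.38,.22,.25],R(90)); snap("wrist","b3"); snap("top","t3"); 
for t,p in [("g3",[.49,-.275,.125]),]:
    arm.move_to(p,R(-90)); snap("wrist",t)
arm.move_to([.45,-.33,.24],R(90)); snap("wrist","p3")
L=lambda t:cv2.imread(f"pics/{t}_raw.png")
cv2.imwrite("pics/m8.png",cv2.resize(np.vstack([np.hstack([L("b3")[:225],L("g3")[:225]]),np.hstack([L("p3")[:225],L("p2")[:225]])]),(800,360)))
print(arm.current_t())
E
python3 guards.py
```

```text
w 0.0137 F 30.000270903110504
force [-0.5 -0.2 -1.5]
20.6917
w 0.0137 F 29.990607798099518
force [ 0.9  0.1 -1.4]
31.175
37.65
```

View pics/m8.png

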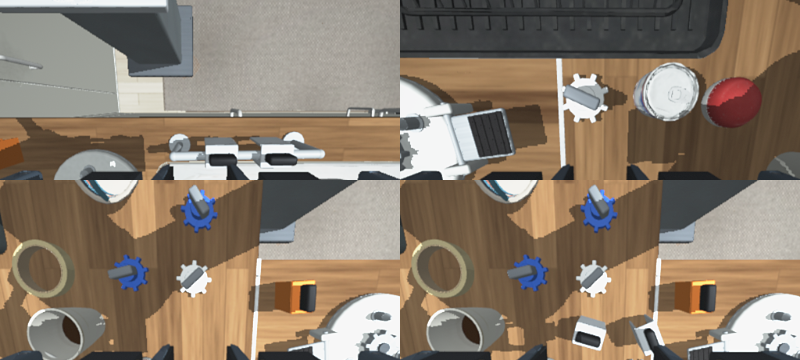

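All as wanted: b3 shows both guards astride the bar at about (222,150) and (278,150). Gear A in g3 and gear B in p3 look unmoved. I'll check that numerically and then pick gear B.

```bash
cat > gear.py <<'E'
from h import *
def match(t0,t1,box):
    a,b=[cv2.imread(f"pics/{t}_raw.png") for t in(t0,t1)];x,y,w,h=box
    r=cv2.matchTemplate(b[:225],a[y:y+h,x:x+w],cv2.TM_CCOEFF_NORMED);_,s,_,l=cv2.minMaxLoc(r);return s,l[0]-x,l[1]-y
UP=.040
def pick(p,wing):
    arm.grip(.05); y=wing-90; arm.move_to([*p,.15],R(y)); arm.move_l([*p,UP],feed=.1); arm.grip(0)
    w=arm.current_width(); print("w",round(w,4)); 
    if w<.01: raise SystemExit("missed")
    arm.move_l([*p,.16],feed=.2)
def insert(s,wing):
    q=np.array(s,float); y0=wing-90; yaw=y0
    arm.move_to([*q,.16],R(yaw)); arm.move_l([*q,UP+.060],feed=.1); arm.sleep(.2); f0=arm.current_force()
    z=.060; k=0; wig=[0,3,-3,6,-6,9,-9,12,-12,15,-15,18,-18,21,-21]; t0=arm.current_t()
    while z>.0268 and arm.current_t()-t0<35:
        z2=max(z-.0015,.0265); arm.move_l([*q,UP+z2],R(yaw),feed=.04); f=arm.current_force()-f0
        if np.hypot(*f[:2])>1.5: q+=np.clip(f[:2]*.0001,-.0005,.0005)
        if f[2]>7 and z2>.0285:
            if k%5==0 or k<3: print("z",round(z2,4),"yaw",yaw-y0,"f",f.round(1))
            arm.move_l([*q,UP+z],R(yaw),feed=.04); k+=1
            if z<.046: yaw=y0+wig[k%len(wig)]; arm.move_l([*q,UP+z],R(yaw),feed=.04)
        else: z=z2
    print("end z",round(z,4),"q",q.round(4),"dyaw",yaw-y0,"f",f.round(1),"t",arm.current_t())
    return q
def release(q):
    arm.grip(.04); arm.move_l([*q,.15],feed=.15)
E
python3 - <<'E'
from gear import *
print(match("p2","p3",(222,98,55,50)),match("g2","g3",(205,90,60,60)))
pick([.3746,-.3412],131)
q=insert([.4399,.0006],136.5)
E
```

```text
(0.9867888689041138, 0, 0) (0.9836791157722473, 0, 0)
w 0.014
end z 0.0265 q [4.392e-01 1.000e-04] dyaw 0.0 f [-2.6  1.2 15. ] t 49.375
```

```bash
python3 - <<'E'
from gear import *
release([.4392,.0001])
arm.move_to([.49,-.275,.125],R(-90)); snap("wrist","g4"); m=match("g2","g4",(205,90,60,60)); print(m)
if abs(m[1])+abs(m[2])>1 or m[0]<.9: raise SystemExit("gear moved")
pick([.5623,-.2535],65.7)
q=insert([.5322,-.0346],61.5)
E
```

```text
(0.9849666953086853, 0, 0)
w 0.0135
end z 0.0265 q [ 0.5321 -0.0336] dyaw 0.0 f [-1.1  1.5 11.2] t 64.075
```

```bash
python3 - <<'E'
from gear import *
release([.5321,-.0336])
T=[]
for t,p in [("k1",[.415,.0,.2]),("k2",[.415,-.07,.2])]:
    arm.move_to(p,R(-90)); snap("wrist",t); T.append(cv2.imread(f"pics/{t}_raw.png")[30:200,100:400])
cv2.imwrite("pics/m9.png",cv2.resize(np.hstack(T),(800,227*1),interpolation=cv2.INTER_CUBIC)); print(arm.current_t())
E
```

```text
66.9167
```

View pics/m9.png

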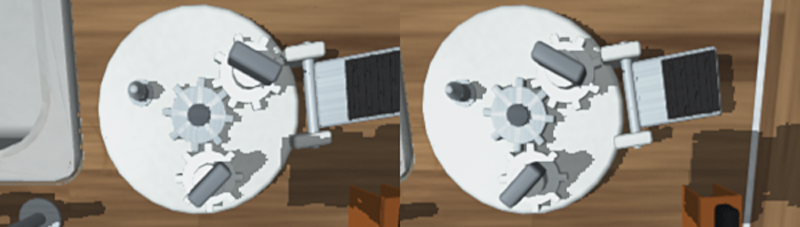

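m9 shows both gears down on their spindles at (255,65) and (210,183) with their teeth interleaved with the hub's. I'll touch the wing tops (93 mm expected) to check they are seated, then press the pedal.

```bash
python3 - <<'E'
from gear import *
arm.grip(0)
def press(p,yaw,z0,z1,fmax,step=.001):
    arm.move_to([*p,z0+.06],R(yaw)); arm.move_l([*p,z0],feed=.12); arm.sleep(.2); f0=arm.current_force()[2]; z=z0; log=[]
    while z>z1:
        z-=step; arm.move_l([*p,z],feed=.03); f=arm.current_force()[2]-f0; log.append((round(z,4),round(f,1)))
        if f>fmax: break
    return log
for p in([.4392,.0001],[.5321,-.0336]):
    print(press(p,0,.102,.088,8)[-3:]); arm.move_l([*p,.16],feed=.15)
l=press([.519,-.140],0,.06,.018,22); print(l); arm.sleep(.4)
print(arm.current_ee_pos(),arm.current_force())
arm.move_l([.519,-.140,.15],feed=.12); print(arm.current_t())
E
```

```text
[(0.094, np.float64(0.3)), (0.093, np.float64(7.6)), (0.092, np.float64(28.2))]
[(0.094, np.float64(-0.5)), (0.093, np.float64(5.5)), (0.092, np.float64(21.0))]
[(0.059, np.float64(-0.3)), (0.058, np.float64(0.0)), (0.057, np.float64(-0.4)), (0.056, np.float64(-0.9)), (0.055, np.float64(-0.3)), (0.054, np.float64(0.2)), (0.053, np.float64(0.0)), (0.052, np.float64(-0.8)), (0.051, np.float64(-1.0)), (0.05, np.float64(-0.2)), (0.049, np.float64(1.6)), (0.048, np.float64(3.0)), (0.047, np.float64(3.8)), (0.046, np.float64(4.3)), (0.045, np.float64(4.3)), (0.044, np.float64(4.3)), (0.043, np.float64(4.4)), (0.042, np.float64(4.4)), (0.041, np.float64(5.3)), (0.04, np.float64(5.4)), (0.039, np.float64(7.9)), (0.038, np.float64(11.6)), (0.037, np.float64(11.9)), (0.036, np.float64(13.5)), (0.035, np.float64(14.0)), (0.034, np.float64(14.9)), (0.033, np.float64(16.2)), (0.032, np.float64(16.5)), (0.031, np.float64(22.0)), (0.03, np.float64(36.6))]
[ 0.51931923 -0.14029405  0.03149774] [-4.81128345 -3.43742333 37.39973795]
87.7667
```

The wing tops are at 93 mm, so both gears are seated, and the pedal met its stop with a stiff force rise at 31 mm. Last look before handing in.

```bash
python3 - <<'E'
from gear import *
arm.move_to([.415,-.07,.2],R(-90)); snap("wrist","k3"); 
print(match("k2","k3",(180,40,200,150)))
arm.move_to([.36,-.15,.35],R(-90)); snap("side","s3")
L=lambda t:cv2.imread(f"pics/{t}_raw.png")
cv2.imwrite("pics/m10.png",np.vstack([cv2.resize(L("k3")[20:200,50:450],(800,360)),cv2.resize(L("s3")[70:250,150:400],(333,240)).copy() if 0 else cv2.resize(L("s3")[90:240,150:483],(800,240) if 0 else (533,240)) if 0 else cv2.resize(L("s3")[100:250,150:400],(400,240))[:, :].repeat(1,1) if 0 else cv2.copyMakeBorder(cv2.resize(L("s3")[100:250,150:400],(400,240)),0,0,0,400,cv2.BORDER_CONSTANT)])); print(arm.current_t())
E
```

```text
(0.9948894381523132, 1, 0)
90.1167
```

View pics/m10.png

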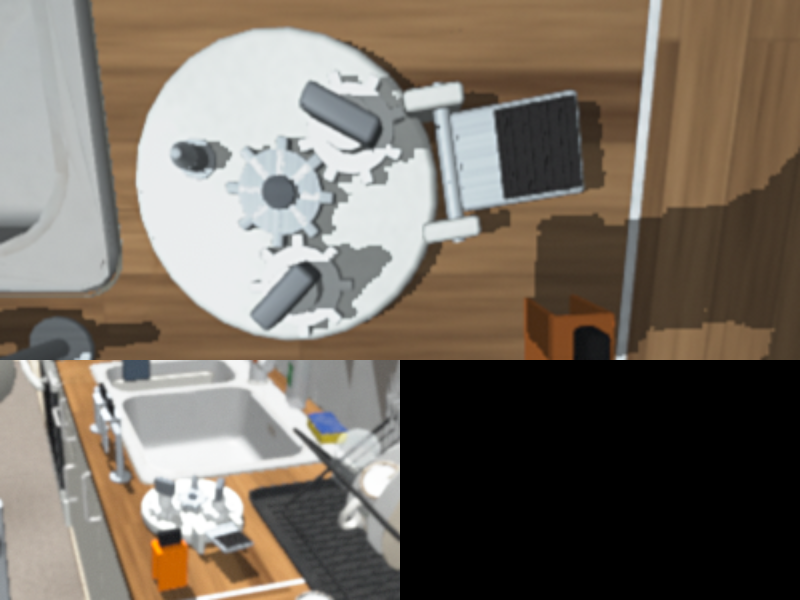

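The gears are in mesh at (340,115) and (288,295), the pedal is up again with its pad at (538,145), and the guards hang upright on the bar at (103,405).

```bash
python3 -c "
from rig import arm
print(arm.sign_off())"
```

```text
the job is handed in; nothing more can be done
None
```

I handed the job in at about 90 s: both gears are down in mesh, the pedal was pressed to its stop and came back up, and both guards hang rib up on the bar; the sign-off returned no verdict.

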